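Run the hand nut onto the sprocket stand

TASK

The hand nut sits loose on the threaded post of the sprocket stand, over a sprocket, not yet on the thread. Without lifting it off, turn it gently backward (anticlockwise from above) until it drops into the thread, then forward (clockwise) to run it all the way down until it is snug against the sprocket, and let go. If it resists anywhere, ease off rather than force the thread, and leave the other things on the bench where they are.

Things in the scene. Friction and masses are not known exactly. Their poses are not given: they have to be found in the camera images.
- stand: grey round stand screwed to the bench, foot 124 mm across, with an upright 28 mm steel post. Origin on the post's axis at bench height, z up. The post has a coarse three-start right-hand thread, 38 mm across: one turn forward lowers the nut 33 mm. Where its starts stand around the post differs each time, is hidden under the nut and is not shown by this yaw.
- land (a point): on the post's axis, 79 mm above the bench, level with three flat lands, 78 degrees long each, on which the nut's inner lugs rest at first. A stop tooth 5 mm high ends each land on the forward (clockwise) side. Backward of each land is the gap to the thread, with about 16 degrees of free turning before the next teeth; the nut may hang askew on one land until it is turned well into it.
- seat (a point): on the post's axis, 44 mm above the bench: level with the sprocket's top, where the nut's underside must come. Clamping resistance is felt there: 0.2 to 0.3 N m on the nut makes it snug.
- nut: aluminium hand nut, 0.24 kg: round cap 54 mm across, 49 mm high, closed, a straight grip bar standing across its top. Origin at the centre of its underside, z up, x along the bar. Its underside starts 66 mm above the bench. After 15 to 80 degrees backward it falls 9 to 11 mm; from there about 145 to 165 degrees forward seat it. It has some 2.5 mm of up and down play in the thread.
- bar (a point): centre of the nut's grip bar, 64 mm above the nut's underside. The bar is 64 mm long (along x), 14 mm thick (along y) and 30 mm high, plain faces; the cap's top is 15 mm below this point.
- sprocket: dark steel sprocket ring, 94 mm across the teeth, 42 mm hole, 4 mm thick, lying on the stand's shoulder around the post. Origin at the centre of its underside.
- oil_bottle: bystander: white oil bottle, 44 mm across, 130 mm high. Origin under its centre.
- grease_jar: bystander: clear jar with steel lid, 68 mm across, 60 mm high. Origin under its centre.
- wrench: bystander: flat steel wrench 170 mm long, lying along its x.
- screwdriver: bystander: black-handled screwdriver 190 mm long, lying along its x.
- spacer: bystander: aluminium spacer ring, 40 mm across, 10 mm high, lying near the stand. Origin under its centre.
- hub_cone: bystander: steel hub cone, 32 mm across, 40 mm high, standing near the stand. Origin under its centre.
- tray: bystander: black divided parts tray 110 x 160 x 30 mm, open on top. Origin under its centre.
Things that resemble listed ones, but are neither listed nor needed, are in the scene too. Leave any pink look-alike of the nut alone. Several things have the shape of the sprocket; the one meant has the colours described above.

How it is judged:
By the outcome, as a careful person would: the job done as asked, in the order asked, and still so for the second after the job is handed in, with the robot touching nothing.
It also fails if it takes over 72 s, if anything falls off the work surface, if the arm or the gripper's body presses on something with over 40 N, if the wrist force passes 120 N, or if a joint passes its speed limit or range.

ROBOT

A 6-joint arm with a two-finger parallel gripper is mounted at the origin on the work surface. World frame = base frame: x ahead of the robot, y to its left, z up, the work surface at z = 0. Lengths are in m, angles in degrees, forces in N, time in s.
With the tool pointing down it reaches from about 0.35 to 0.875 m from the base axis. Payload 4.2 kg.
Tool frame: the origin (TCP) lies midway between the tips of the shut fingers; the grasp point (between the pads) lies 19 mm behind it; z points along the fingers, y is the line along which they close (so a half turn about z gives the same grasp; the last joint's range is limited). The gripper opens to 87 mm and grips with 3 to 60 N. Pads are 19 mm wide; open, the fingers measure 117 mm over their backs; the gripper's body (75 mm by 190 mm) begins 51 mm behind the grasp point.
Start: joints at [-55.714, 22.042, 0.453, 0, -68.411, -14.817], TCP at [0.208, -0.589, 0.223] pointing down, gripper open.
Joint ranges: [-179.83, 179.83], [-69.29, 118.12], [-61.27, 80.66], [-181.25, 117.63], [-171.15, -9.14], [-177.46, 177.46]. Speed limits (degrees/s): [159.86, 159.86, 180, 180, 180, 180].

INTERFACE

Orientations are given as a 3x3 rotation matrix whose columns are the frame's x, y, z axes.
In Python, from station import r, cams gives the robot as it stands.
- The arm moves only by the tool play_rows, never from a script. Its argument "commands" is text: rows parted by semicolons, each of 6 numbers parted by spaces: the shift along the world's x, y, z normalised to -1 to 1, where 1 is 30 mm, then the turn, a rotation vector about the world's x, y, z normalised to -1 to 1, where 1 is 0.15 rad. A call has 1 to 20 rows; each row shifts and turns the commanded pose from where the row before left it; what a row does not reach is not made up. A row lasts 1/10 s, in which the tool goes at most 50 mm and 8.59 degrees, less where a joint would pass 70% of its speed; a pose out of reach is approached as far as the arm can. A call with a number of a shift or a turn outside -1 to 1 is refused whole. A call with a gripper value outside its range is refused whole. "grip" is the finger opening in mm, from 0 to 87, set as the call begins (left out, the last holds). The fingers move at their own pace and stop on an object; the grip force is fixed at half the most. Time passes only in rows, so rows that do not move let the fingers close. It gives the time, the measured TCP pose, the force, the opening and the grip force at its end, in the units of the state.
- r.sense(): the state, without advancing time (a new reading comes with each control period).
- cams.capture(name): name is "scene" or "top" or "wrist"; returns (picture, depth): 400x640x3 uint8, blue, green, red; 400x640 float32, m along the optical axis (not along the pixel's ray), 0 where there is no reading.
- cams.camera_info(name): a dict with "mtx" (3x3 intrinsics, pixels), "R" (3x3) and "t" (3): a world point X has camera coordinates R X + t. Camera axes: x right, y down, z forward; pixel columns grow to the right and rows downward; lengths in m; the calibration is good to about 2 mm. A picture is of the moment at which its call begins: read the wrist's pose just before it. camera_info takes no time and is no camera call; for the wrist camera it gives the pose at the moment of the call.
- r.finish_job(): hands the job in; it is judged then, once.
The state is a dict: "time_s": time; "joints": joint angles; "joint_velocities": joint speeds; "effort": joint torques, N m; "tcp_pos": TCP position; "ee_rot": TCP orientation; "wrist_force": force on the tool from outside, world axes, zero at the start; "moment": the same for the moment, N m; "gripper_width": opening from 0.0 (shut) to 1.0 (fully open); "gripper_force": force on a finger pad.
Only numpy, scipy, OpenCV 4.12 (cv2) and the standard library are available. Lean on these libraries where they do the work, as an engineer would, in place of code of your own. Each camera call takes 0.05 s, during which the arm holds its last target. There are 200 camera calls.

## Working session

There is one attempt and no reset: what is moved stays moved. The work goes in short steps, Python scripts to look and compute and a tool call to move; the robot and the scene stay as the last step left them, time stands still between calls to the robot, and variables do not carry over. Pictures are saved under pics/ and viewed, at most 10 in all, crops included, and the job is handed in when it is done.

Besides the shell and the picture viewer there is one more tool, called after "Call:" as name(argument=value, ...) on one line, values as JSON. play_rows: Moves the arm, as the interface text tells. Scaled input: -1 to 1 covers 30 mm each way for a shift and 0.15 rad each way for a turn. Its arguments: {"type":"object","properties":{"commands":{"type":"string"},"grip":{"type":"number"}},"required":["commands"]}

```bash
mkdir -p pics
python3 - <<'E'
from station import r,cams
import cv2,numpy as np
s=r.sense();print(s)
for n in("scene","top"):
    p,d=cams.capture(n);cv2.imwrite(f"pics/{n}0.png",p);np.save(f"pics/{n}0.npy",d)
    i=cams.camera_info(n);print(n,i)
E
```

```text
{'time_s': 0.0, 'joints': array([-5.57146695e+01,  2.20913296e+01,  3.80373537e-01, -2.94992796e-02,
       -6.84104502e+01, -1.48192182e+01]), 'joint_velocities': array([-0.00760034, -0.02469016, -0.04868927, -0.06482851, -0.02732203,
       -0.04921993]), 'effort': array([-9.00743271e-04, -3.90662777e+01,  1.87403280e+01,  4.21981037e+00,
        1.09458549e-02, -1.89342527e-04]), 'tcp_pos': array([ 0.20813158, -0.58869497,  0.22145634]), 'ee_rot': array([[-9.42902010e-01, -3.33069307e-01, -7.98047509e-04],
       [-3.33070254e-01,  9.42899848e-01,  2.02039821e-03],
       [ 7.95462438e-05,  2.17084342e-03, -9.99997641e-01]]), 'wrist_force': array([-1.13119021, -0.28453523, -0.22647505]), 'moment': array([0.01915888, 0.04058874, 0.04049046]), 'gripper_force': 0.0, 'gripper_width': 0.9997224936978861}
scene {'mtx': array([[510.5195344 ,   0.        , 331.59819108],
       [  0.        , 510.5195344 , 204.5697687 ],
       [  0.        ,   0.        ,   1.        ]]), 'R': array([[-0.83630954,  0.54825102,  0.00267968],
       [ 0.418522  ,  0.64156112, -0.64283642],
       [-0.3541549 , -0.53648872, -0.7659988 ]]), 't': array([ 0.50496132, -0.16828688,  1.57161377])}
top {'mtx': array([[372.99732609,   0.        , 320.83946504],
       [  0.        , 372.99732609, 195.32693387],
       [  0.        ,   0.        ,   1.        ]]), 'R': array([[-0.00815185, -0.9994966 ,  0.03066088],
       [-0.99439566,  0.00487051, -0.10561036],
       [ 0.10540786, -0.03134996, -0.99393479]]), 't': array([-0.01089311,  0.60555273,  1.06044612])}
```

View pics/scene0.png

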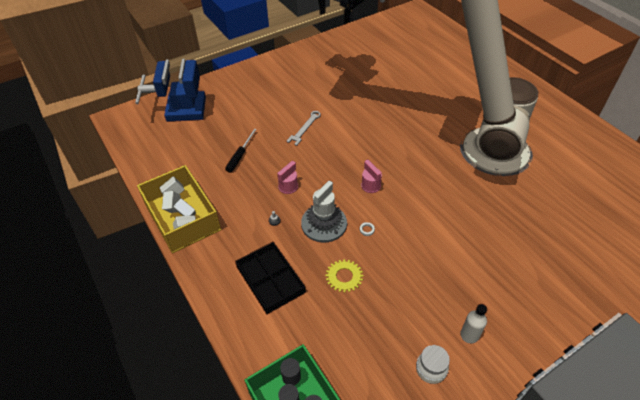

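View pics/top0.png

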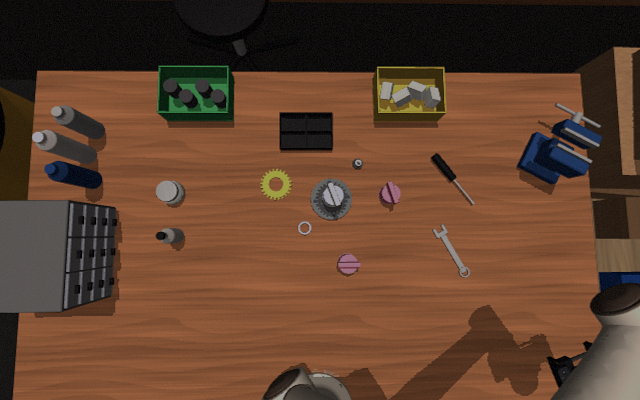

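The nut (white bar) sits near (324,197) in the scene view and (333,195) in the top view. The pink look-alikes are at (390,193) and (348,264) in the top view. Next I'll measure the bar from depth.

Run:
```python
from station import cams
import cv2,numpy as np
for n,(u0,v0),w in(("scene",(324,205),40),("top",(333,197),35)):
    i=cams.camera_info(n);d=np.load(f"pics/{n}0.npy");p=cv2.imread(f"pics/{n}0.png")
    K,R,t=i["mtx"],i["R"],i["t"]
    v,u=np.mgrid[v0-w:v0+w,u0-w:u0+w];z=d[v,u]
    C=np.stack([(u-K[0,2])/K[0,0]*z,(v-K[1,2])/K[1,1]*z,z],-1)
    X=(C-t)@R
    col=p[v,u].astype(int);grey=(np.ptp(col,-1)<30)&(z>0)
    for a,b in((.135,.155),(.105,.122),(.06,.1),(.036,.052),(.008,.03)):
        q=X[grey&(X[...,2]>a)&(X[...,2]<b)]
        if len(q)<5: print(n,a,len(q));continue
        (c,s,an)=cv2.minAreaRect(q[:,:2].astype(np.float32))
        print(n,a,len(q),"mean",q.mean(0).round(4),"rect",np.round(c,4),np.round(s,4),round(an,1))
    # ray-cast bright bar-top pixels onto z=.145
    m=((col.min(-1)>130)&grey)
    uv=np.stack([u[m],v[m],np.ones(m.sum())],1)@np.linalg.inv(K).T@R
    o=-R.T@t; P=o+uv*((.145-o[2])/uv[:,2])[:,None]
    if len(P)>5: print("bright",len(P),P.mean(0).round(4))
    x=cv2.resize(p[v0-w:v0+w,u0-w:u0+w],(400,400),interpolation=cv2.INTER_CUBIC);cv2.imwrite(f"pics/{n}_c.png",x)
a=[cv2.imread(f"pics/{n}_c.png") for n in("scene","top")];cv2.imwrite("pics/c.png",np.hstack(a))
```

```text
scene 0.135 140 mean [ 0.6025 -0.0428  0.1438] rect [ 0.6007 -0.045 ] [0.0667 0.015 ] 21.5
scene 0.105 174 mean [ 0.6004 -0.0332  0.1144] rect [ 0.6021 -0.043 ] [0.0502 0.0508] 56.8
scene 0.06 183 mean [ 0.61   -0.028   0.0821] rect [ 0.6059 -0.0323] [0.0289 0.0559] 65.2
scene 0.036 418 mean [ 0.6078 -0.0326  0.0448] rect [ 0.6033 -0.038 ] [0.0806 0.0929] 63.6
scene 0.008 696 mean [ 0.6107 -0.0212  0.0147] rect [ 0.5853 -0.025 ] [0.1095 0.1667] 52.1
bright 236 [ 0.6046 -0.015   0.145 ]
top 0.135 131 mean [ 0.5972 -0.0444  0.1437] rect [ 0.598  -0.0447] [0.0637 0.0142] 20.0
top 0.105 201 mean [ 0.5967 -0.0428  0.1146] rect [ 0.5982 -0.0438] [0.0508 0.0529] 32.7
top 0.06 27 mean [ 0.582  -0.0294  0.0778] rect [ 0.5852 -0.0371] [0.0558 0.0264] 59.3
top 0.036 337 mean [ 0.5912 -0.0406  0.0439] rect [ 0.6353 -0.0568] [0.0908 0.1735] 71.1
top 0.008 683 mean [ 0.5941 -0.0443  0.0134] rect [ 0.6033 -0.0475] [0.1212 0.2615] 67.5
bright 320 [ 0.5873 -0.0354  0.145 ]
```

View pics/c.png

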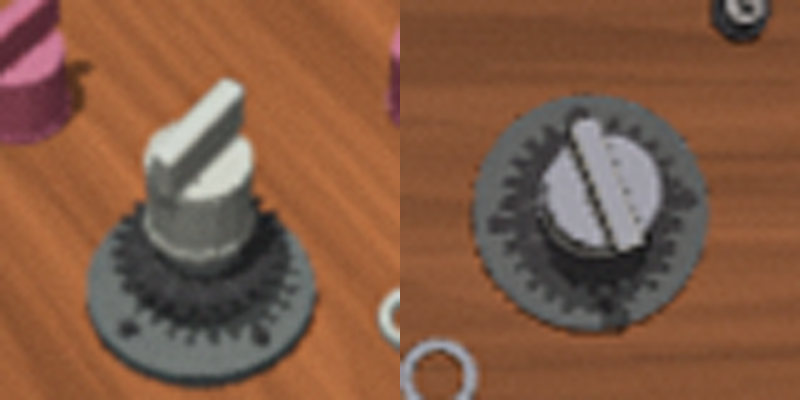

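The bar top is at z≈0.144 (0.145 expected), centred at about (0.599,-0.0447), 64x14 mm, with its long axis at +20.5°. The tool's closing axis is already at 109.5°, so it needs only a small turn. Moving above the nut.

Call:
play_rows(commands="0.65 0.9 0 0 0 0;0.65 0.9 0 0 0 0;0.65 0.9 0 0 0 0;0.65 0.9 0 0 0 0;0.65 0.9 0 0 0 0;0.65 0.9 0 0 0 0;0.65 0.9 0 0 0 0;0.65 0.9 0 0 0 0;0.65 0.9 0 0 0 0;0.65 0.9 0 0 0 0;0.65 0.9 0 0 0 0;0.65 0.9 0 0 0 0;0.65 0.9 0 0 0 0;0.65 0.9 0 0 0 0;0.65 0.9 0 0 0 0;0.65 0.9 0 0 0 0;0.65 0.9 0 0 0 0;0.65 0.9 0 0 0 0;0.65 0.9 0 0 0 0;0.65 0.9 0 0 0 0", grip=40)

```text
time_s: 2.1
tcp_pos: [0.5987, -0.048, 0.222]
ee_rot: [[-0.943, -0.333, -0.001], [-0.333, 0.943, 0.0], [0.001, 0.0, -1.0]]
wrist_force: [0.3, -0.5, -0.2]
gripper_width: 0.457
gripper_force: 0.0
```

Call:
play_rows(commands="0 0 0 0 0 0;0 0 0 0 0 0;0 0 0 0 0 0")

```text
time_s: 2.4
tcp_pos: [0.5976, -0.0498, 0.2222]
ee_rot: [[-0.943, -0.333, -0.001], [-0.333, 0.943, -0.0], [0.001, 0.0, -1.0]]
wrist_force: [-0.7, -1.2, -0.0]
gripper_width: 0.463
gripper_force: 0.0
```

```bash
cat > h.py <<'E'
from station import r,cams
import cv2,numpy as np
def st():
    s=r.sense();R=s["ee_rot"]
    print("t",round(s["time_s"],2),"tcp",s["tcp_pos"].round(4),"yawY",round(np.degrees(np.arctan2(R[1,1],R[0,1])),2),"tilt",R[:2,2].round(4),"j",s["joints"].round(1),"F",s["wrist_force"].round(2),"M",s["moment"].round(3),"w",round(s["gripper_width"]*87,2),"gf",round(s["gripper_force"],1))
    return s
def cloud(n):
    i=cams.camera_info(n);p,d=cams.capture(n);K,R,t=i["mtx"],i["R"],i["t"]
    v,u=np.mgrid[:400,:640];C=np.stack([(u-K[0,2])/K[0,0]*d,(v-K[1,2])/K[1,1]*d,d],-1)
    return p,d,(C-t)@R
def nut(n,c=(.599,-.045),zt=None,save=None):
    p,d,X=cloud(n)
    if save: cv2.imwrite(f"pics/{save}.png",p)
    grey=(np.ptp(p.astype(int),-1)<35)&(d>0)&(np.hypot(X[...,0]-c[0],X[...,1]-c[1])<.045)
    for a,b in((zt-.007,zt+.006),(zt-.036,zt-.024)):
        q=X[grey&(X[...,2]>a)&(X[...,2]<b)]
        if len(q)<8: print(n,a,len(q));continue
        c_,s_,an=cv2.minAreaRect(q[:,:2].astype(np.float32))
        print(n,"z",np.percentile(q[:,2],[10,50,90]).round(4),len(q),"mean",q.mean(0).round(4),"rect",np.round(c_,4),np.round(s_,4),round(an,1))
E
python3 -c "
from h import *
st();nut('wrist',zt=.145,save='w1')"
```

```text
t 2.4 tcp [ 0.5976 -0.0498  0.2222] yawY 109.44 tilt [-0.0011 -0.0001] j [ 10.7  19.6  -3.3  -0.  -67.2 -81.3] F [-0.71 -1.17 -0.01] M [-0.038  0.023 -0.026] w 40.28 gf 0.0
wrist z [0.1433 0.1447 0.1456] 1476 mean [ 0.5953 -0.0471  0.1445] rect [ 0.5974 -0.0465] [0.0633 0.0134] 19.9
wrist z [0.1141 0.115  0.1158] 2132 mean [ 0.597  -0.0465  0.1149] rect [ 0.5981 -0.0461] [0.0537 0.0542] 63.1
```

View pics/w1.png

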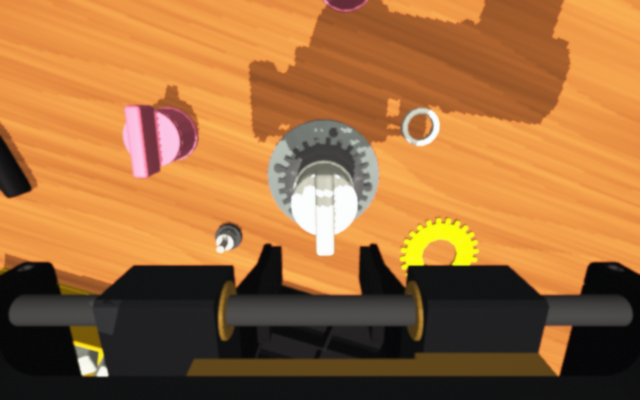

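The wrist view shows the nut's bar at about (324,205), aligned between the fingers. The pink nut is at (160,140) and clear. At this pose joint 6 is -81°, which leaves too little forward range, so I'm flipping half a turn (joint 6 ≈ +99°) before grasping.

Call:
play_rows(commands="0 0.13 0 0 0 1;0 0 0 0 0 1;0 0 0 0 0 1;0 0 0 0 0 1;0 0 0 0 0 1;0 0 0 0 0 1;0 0 0 0 0 1;0 0 0 0 0 1;0 0 0 0 0 1;0 0 0 0 0 1;0 0 0 0 0 1;0 0 0 0 0 1;0 0 0 0 0 1;0 0 0 0 0 1;0 0 0 0 0 1;0 0 0 0 0 1;0 0 0 0 0 1;0 0 0 0 0 1;0 0 0 0 0 1;0 0 0 0 0 1")

```text
time_s: 4.45
tcp_pos: [0.5977, -0.0464, 0.2229]
ee_rot: [[0.979, 0.201, 0.0], [0.201, -0.979, 0.0], [0.0, -0.0, -1.0]]
wrist_force: [0.8, 1.2, 0.1]
gripper_width: 0.456
gripper_force: 0.0
```

Call:
play_rows(commands="0 0 0 0 0 1;0 0 0 0 0 0;0 0 0 0 0 0;0 0 0 0 0 0")

```text
time_s: 4.85
tcp_pos: [0.5981, -0.0458, 0.2227]
ee_rot: [[0.941, 0.339, 0.0], [0.339, -0.941, 0.0], [0.0, 0.0, -1.0]]
wrist_force: [0.0, 0.2, 0.1]
gripper_width: 0.458
gripper_force: 0.0
```

```bash
python3 -c "
from h import *
st();nut('wrist',zt=.145)"
```

```text
t 4.85 tcp [ 0.5981 -0.0458  0.2227] yawY -70.21 tilt [0. 0.] j [ 11.1  19.6  -3.2  -0.  -67.2  98.7] F [0.02 0.18 0.09] M [-0.072  0.141 -0.049] w 39.87 gf 0.0
wrist z [0.1433 0.1446 0.1456] 1480 mean [ 0.6008 -0.0452  0.1445] rect [ 0.5988 -0.0458] [0.0622 0.0135] 20.2
wrist z [0.114  0.1149 0.1158] 2116 mean [ 0.5994 -0.0459  0.1149] rect [ 0.5985 -0.0461] [0.0533 0.0531] 63.8
```

Call:
play_rows(commands="0 0 -0.57 0 0 0;0.01 0 -0.57 0 0 0;0 0 -0.57 0 0 0;0 0 -0.57 0 0 0;0 0 -0.57 0 0 0;0 0 -0.57 0 0 0;0 0 0 0 0 0;0 0 0 0 0 0")

```text
time_s: 5.7
tcp_pos: [0.5989, -0.0455, 0.1202]
ee_rot: [[0.94, 0.341, -0.0], [0.341, -0.94, -0.0], [-0.0, 0.0, -1.0]]
wrist_force: [0.0, 0.2, -0.2]
gripper_width: 0.46
gripper_force: 0.0
```

Call:
play_rows(commands="0 0 0 0 0 0;0 0 0 0 0 0;0 0 0 0 0 0;0 0 0 0 0 0;0 0 0 0 0 0;0 0 0 0 0 0", grip=16)

```text
time_s: 6.3
tcp_pos: [0.5987, -0.0453, 0.12]
ee_rot: [[0.94, 0.341, 0.0], [0.341, -0.94, 0.0], [0.0, 0.0, -1.0]]
wrist_force: [-0.2, -0.4, 0.5]
gripper_width: 0.185
gripper_force: 0.0
```

```bash
python3 -c "
from h import *
st();nut('wrist',zt=.145);nut('scene',zt=.145)"
```

```text
t 6.3 tcp [ 0.5987 -0.0453  0.12  ] yawY -70.05 tilt [0.0001 0.    ] j [ 11.1  24.8 -11.1  -0.  -54.1  98.8] F [-0.21 -0.43  0.46] M [-0.093  0.114 -0.015] w 16.13 gf 0.0
wrist z [0.1421 0.1446 0.146 ] 3580 mean [ 0.6066 -0.0428  0.1444] rect [ 0.6006 -0.0473] [0.0614 0.036 ] 39.3
wrist z [0.1138 0.1149 0.1157] 2358 mean [ 0.6086 -0.0422  0.1148] rect [ 0.6008 -0.0452] [0.0498 0.05  ] 66.6
scene z [0.1395 0.1446 0.1478] 97 mean [ 0.6129 -0.0375  0.1443] rect [ 0.6105 -0.0344] [0.0317 0.0369] 37.6
scene z [0.111  0.115  0.1183] 119 mean [ 0.6041 -0.0311  0.1149] rect [ 0.6047 -0.0395] [0.0434 0.0513] 53.7
```

Call:
play_rows(commands="0 0 0 0 0 0.25;0 0 0 0 0 0.25;0 0 0 0 0 0.25;0 0 0 0 0 0.25;0 0 0 0 0 0.25;0 0 0 0 0 0.25;0 0 0 0 0 0.25;0 0 0 0 0 0.25;0 0 0 0 0 0;0 0 0 0 0 0")

```text
time_s: 7.4
tcp_pos: [0.5986, -0.0454, 0.1199]
ee_rot: [[0.798, 0.603, -0.0], [0.603, -0.798, -0.0], [-0.0, -0.0, -1.0]]
wrist_force: [0.4, -0.3, 0.6]
gripper_width: 0.184
gripper_force: 0.4
```

```bash
cat > m.py <<'E'
from h import *
def mon(cz):
    st();p,d,X=cloud("wrist")
    g=(np.ptp(p.astype(int),-1)<40)&(d>0);rr=np.hypot(X[...,0]-.5985,X[...,1]+.046)
    q=X[g&(rr<.024)&(abs(X[...,2]-cz)<.008)]
    A=np.c_[q[:,:2]-[.5985,-.046],np.ones(len(q))]
    k=np.linalg.lstsq(A,q[:,2],rcond=None)[0]
    print("cap z",np.median(q[:,2]).round(4),len(q),"plane",k.round(4))
    b=X[g&(rr<.04)&(X[...,2]>cz+.026)&(X[...,2]<cz+.034)]
    tip=b[(b[:,:2]-[.5985,-.046])@r.sense()["ee_rot"][:2,0]>.014]
    if len(tip)>20: print("bar angle",np.degrees(np.arctan2(*(tip.mean(0)[:2]-[.5985,-.046])[::-1])).round(1),"z",np.median(tip[:,2]).round(4),len(tip))
E
python3 -c "
from m import *
mon(.115)"
```

```text
t 7.4 tcp [ 0.5986 -0.0454  0.1199] yawY -52.91 tilt [-0.0001 -0.    ] j [ 11.1  24.8 -11.1   0.  -54.1 116. ] F [ 0.42 -0.31  0.62] M [-0.168  0.087 -0.042] w 16.04 gf 0.4
cap z 0.1149 1468 plane [-0.0127 -0.007   0.1154]
bar angle 33.9 z 0.1445 1284
```

Call:
play_rows(commands="0 0 0 0 0 0.25;0 0 0 0 0 0.25;0 0 0 0 0 0.25;0 0 0 0 0 0.25;0 0 0 0 0 0")

```text
time_s: 7.95
tcp_pos: [0.5986, -0.0454, 0.1199]
ee_rot: [[0.698, 0.716, -0.0], [0.716, -0.698, -0.0], [-0.0, 0.0, -1.0]]
wrist_force: [-0.3, 0.0, -0.6]
gripper_width: 0.181
gripper_force: 0.3
```

```bash
python3 -c "
from m import *
mon(.115)"
```

```text
t 7.95 tcp [ 0.5986 -0.0454  0.1199] yawY -44.3 tilt [-0.     -0.0001] j [ 11.1  24.8 -11.1   0.  -54.1 124.6] F [-0.3   0.05 -0.59] M [-0.174  0.067 -0.019] w 15.71 gf 0.3
cap z 0.115 1452 plane [-0.0076 -0.0074  0.1154]
bar angle 42.6 z 0.1445 1284
```

Call:
play_rows(commands="0 0 0 0 0 0.25;0 0 0 0 0 0.25;0 0 0 0 0 0.25;0 0 0 0 0 0")

```text
time_s: 8.4
tcp_pos: [0.5986, -0.0454, 0.1199]
ee_rot: [[0.614, 0.789, -0.0], [0.789, -0.614, -0.0], [-0.0, -0.0, -1.0]]
wrist_force: [-0.6, 1.1, -0.1]
gripper_width: 0.18
gripper_force: 0.3
```

```bash
python3 -c "
from m import *
mon(.113)"
```

```text
t 8.4 tcp [ 0.5986 -0.0454  0.1199] yawY -37.88 tilt [-0.0001 -0.    ] j [ 11.1  24.8 -11.1   0.  -54.1 131. ] F [-0.6   1.12 -0.11] M [-0.275  0.115 -0.028] w 15.66 gf 0.3
cap z 0.1149 1389 plane [-0.0002 -0.0048  0.115 ]
bar angle 49.2 z 0.1444 1348
```

Call:
play_rows(commands="0 0 0 0 0 0.25;0 0 0 0 0 0.25;0 0 0 0 0 0.25;0 0 0 0 0 0")

```text
time_s: 8.85
tcp_pos: [0.5986, -0.0453, 0.1199]
ee_rot: [[0.522, 0.853, 0.0], [0.853, -0.522, 0.0], [0.0, 0.0, -1.0]]
wrist_force: [0.4, -0.9, -0.9]
gripper_width: 0.184
gripper_force: 0.2
```

```bash
python3 -c "
from m import *
mon(.113)"
```

```text
t 8.85 tcp [ 0.5986 -0.0453  0.1199] yawY -31.44 tilt [0. 0.] j [ 11.1  24.8 -11.1  -0.  -54.1 137.5] F [ 0.38 -0.87 -0.95] M [-0.219 -0.003  0.001] w 16.05 gf 0.2
cap z 0.1149 1365 plane [-0.0023 -0.0094  0.1151]
bar angle 55.5 z 0.1445 1364
```

Call:
play_rows(commands="0 0 0 0 0 0.25;0 0 0 0 0 0.25;0 0 0 0 0 0.25;0 0 0 0 0 0")

```text
time_s: 9.3
tcp_pos: [0.5986, -0.0453, 0.1199]
ee_rot: [[0.423, 0.906, -0.0], [0.906, -0.423, -0.0], [-0.0, -0.0, -1.0]]
wrist_force: [0.3, 0.2, -0.7]
gripper_width: 0.182
gripper_force: 0.3
```

```bash
python3 -c "
from m import *
mon(.113)"
```

```text
t 9.3 tcp [ 0.5986 -0.0453  0.1199] yawY -25.0 tilt [-0.0001 -0.    ] j [ 11.1  24.8 -11.1   0.  -54.1 143.9] F [ 0.29  0.17 -0.75] M [-0.238  0.072 -0.084] w 15.87 gf 0.3
cap z 0.1149 1363 plane [-0.0011 -0.0048  0.115 ]
bar angle 61.8 z 0.1444 1353
```

Call:
play_rows(commands="0 0 0 0 0 0.25;0 0 0 0 0 0.25;0 0 0 0 0 0.25;0 0 0 0 0 0")

```text
time_s: 9.75
tcp_pos: [0.5987, -0.0453, 0.1199]
ee_rot: [[0.318, 0.948, 0.0], [0.948, -0.318, 0.0], [0.0, 0.0, -1.0]]
wrist_force: [-0.5, -0.3, -0.6]
gripper_width: 0.186
gripper_force: 0.2
```

```bash
python3 -c "
from m import *
mon(.113)"
```

```text
t 9.75 tcp [ 0.5987 -0.0453  0.1199] yawY -18.56 tilt [0.0002 0.0001] j [ 11.1  24.8 -11.1  -0.  -54.1 150.3] F [-0.49 -0.31 -0.57] M [-0.171 -0.029 -0.02 ] w 16.16 gf 0.2
cap z 0.1148 1344 plane [-0.0038 -0.0089  0.115 ]
bar angle 68.1 z 0.1442 1375
```

Call:
play_rows(commands="0 0 0 0 0 0.25;0 0 0 0 0 0.25;0 0 0 0 0 0.25;0 0 0 0 0 0")

```text
time_s: 10.2
tcp_pos: [0.5987, -0.0453, 0.12]
ee_rot: [[0.21, 0.978, 0.0], [0.978, -0.21, 0.0], [0.0, 0.0, -1.0]]
wrist_force: [0.2, -0.4, -0.8]
gripper_width: 0.186
gripper_force: 0.0
```

```bash
python3 -c "
from m import *
mon(.113)"
```

```text
t 10.2 tcp [ 0.5987 -0.0453  0.12  ] yawY -12.11 tilt [0.0001 0.    ] j [ 11.1  24.8 -11.1  -0.  -54.1 156.8] F [ 0.18 -0.45 -0.77] M [-0.13   0.017 -0.021] w 16.2 gf 0.0
cap z 0.1055 900 plane [0.0048 0.0133 0.1059]
```

The nut dropped 9.4 mm after about 50° backward. I'll go a few degrees further into the gap so it doesn't hang askew, then lower to follow it.

Call:
play_rows(commands="0 0 0 0 0 0.2;0 0 0 0 0 0.2;0 0 0 0 0 0.2;0 0 0 0 0 0")

```text
time_s: 10.65
tcp_pos: [0.5988, -0.0454, 0.1201]
ee_rot: [[0.121, 0.993, 0.0], [0.993, -0.121, -0.0], [0.0, 0.0, -1.0]]
wrist_force: [0.2, -0.4, 0.1]
gripper_width: 0.183
gripper_force: 0.3
```

```bash
python3 -c "
from m import *
mon(.105)"
```

```text
t 10.65 tcp [ 0.5988 -0.0454  0.1201] yawY -6.95 tilt [ 0.0005 -0.    ] j [ 11.1  24.8 -11.1   0.  -54.1 161.9] F [ 0.23 -0.42  0.07] M [-0.252 -0.039  0.026] w 15.89 gf 0.3
cap z 0.1051 1509 plane [ 0.0034 -0.0107  0.1052]
bar angle 79.1 z 0.1346 1126
```

Call:
play_rows(commands="0 0 -0.1 0 0 0;0 0 -0.1 0 0 0;0 0 -0.1 0 0 0;0 0 0 0 0 -0.3;0 0 0 0 0 -0.4;0 0 0 0 0 -0.4;0 0 -0.01 0 0 -0.4;0 0 -0.01 0 0 -0.4;0 0 -0.01 0 0 -0.4;0 0 -0.01 0 0 -0.4;0 0 -0.01 0 0 -0.4;0 0 -0.01 0 0 -0.4;0 0 0 0 0 0")

```text
time_s: 12.0
tcp_pos: [0.5982, -0.0453, 0.1086]
ee_rot: [[0.601, 0.799, -0.001], [0.799, -0.601, -0.0], [-0.001, -0.001, -1.0]]
wrist_force: [-0.3, -0.0, -0.4]
gripper_width: 0.185
gripper_force: 0.1
```

```bash
python3 -c "
from m import *
mon(.103)"
```

```text
t 12.0 tcp [ 0.5982 -0.0453  0.1086] yawY -36.98 tilt [-0.0011 -0.    ] j [ 11.1  25.5 -11.8  -0.  -52.8 131.9] F [-0.25 -0.03 -0.4 ] M [-0.197  0.026 -0.008] w 16.07 gf 0.1
cap z 0.1036 1455 plane [0.0034 0.0146 0.1038]
bar angle 60.7 z 0.1334 1154
```

Call:
play_rows(commands="0 0 -0.01 0 0 -0.4;0 0 -0.01 0 0 -0.4;0 0 -0.01 0 0 -0.4;0 0 -0.01 0 0 -0.4;0 0 -0.01 0 0 -0.4;0 0 -0.01 0 0 -0.4;0 0 -0.01 0 0 -0.4;0 0 -0.01 0 0 -0.4;0 0 -0.01 0 0 -0.4;0 0 -0.01 0 0 -0.4;0 0 -0.01 0 0 -0.4;0 0 -0.01 0 0 -0.4;0 0 0 0 0 0")

```text
time_s: 13.35
tcp_pos: [0.5984, -0.0454, 0.1053]
ee_rot: [[0.979, 0.205, -0.001], [0.205, -0.979, -0.0], [-0.001, -0.0, -1.0]]
wrist_force: [0.0, -0.0, 0.4]
gripper_width: 0.182
gripper_force: 0.1
```

```bash
python3 -c "
from m import *
mon(.100)"
```

```text
t 13.35 tcp [ 0.5984 -0.0454  0.1053] yawY -78.16 tilt [-0.0006 -0.0001] j [ 11.1  25.7 -12.   -0.  -52.3  90.7] F [ 0.02 -0.04  0.35] M [-0.179  0.059  0.084] w 15.83 gf 0.1
cap z 0.0998 1528 plane [0.0096 0.0054 0.1   ]
bar angle 18.4 z 0.1296 1121
```

Call:
play_rows(commands="0 0 -0.01 0 0 -0.4;0 0 -0.01 0 0 -0.4;0 0 -0.01 0 0 -0.4;0 0 -0.01 0 0 -0.4;0 0 -0.01 0 0 -0.4;0 0 -0.01 0 0 -0.4;0 0 -0.01 0 0 -0.4;0 0 -0.01 0 0 -0.4;0 0 -0.01 0 0 -0.4;0 0 -0.01 0 0 -0.4;0 0 -0.01 0 0 -0.4;0 0 -0.01 0 0 -0.4;0 0 -0.01 0 0 -0.4;0 0 -0.01 0 0 -0.4;0 0 -0.01 0 0 -0.4;0 0 -0.01 0 0 -0.4;0 0 0 0 0 0")

```text
time_s: 15.1
tcp_pos: [0.5983, -0.0454, 0.1006]
ee_rot: [[0.73, -0.684, -0.001], [-0.684, -0.73, -0.0], [-0.0, 0.001, -1.0]]
wrist_force: [0.6, 0.2, -0.1]
gripper_width: 0.18
gripper_force: 0.1
```

```bash
python3 -c "
from m import *
mon(.095)"
```

```text
t 15.1 tcp [ 0.5983 -0.0454  0.1006] yawY -133.13 tilt [-0.0007 -0.0001] j [ 11.1  26.  -12.3  -0.  -51.8  35.8] F [ 0.55  0.19 -0.06] M [-0.09   0.149  0.034] w 15.65 gf 0.1
cap z 0.0947 1559 plane [0.0091 0.0042 0.0949]
bar angle -39.4 z 0.1245 1138
```

Call:
play_rows(commands="0 0 -0.01 0 0 -0.3;0 0 -0.01 0 0 -0.3;0 0 -0.01 0 0 -0.3;0 0 -0.01 0 0 -0.3;0 0 0 0 0 -0.3;0 0 0 0 0 -0.3;0 0 0 0 0 0")

```text
time_s: 15.85
tcp_pos: [0.5984, -0.0454, 0.0995]
ee_rot: [[0.521, -0.853, -0.0], [-0.853, -0.521, -0.0], [-0.0, 0.0, -1.0]]
wrist_force: [0.2, -0.3, 0.4]
gripper_width: 0.185
gripper_force: 0.1
```

```bash
cat >> m.py <<'E'
    m=[]
    for _ in range(4): cams.capture("top");m.append(r.sense()["moment"][2])
    print("Mz",np.round(m,3),np.mean(m).round(3),"effort6",r.sense()["effort"][5].round(3))
E
python3 -c "
from m import *
mon(.094)"
```

```text
t 15.85 tcp [ 0.5984 -0.0454  0.0995] yawY -148.58 tilt [-0.0004 -0.    ] j [ 11.1  26.1 -12.4  -0.  -51.6  20.3] F [ 0.22 -0.35  0.4 ] M [-0.071  0.176  0.03 ] w 16.05 gf 0.1
cap z 0.0934 1574 plane [-0.0062  0.0058  0.0937]
bar angle -54.5 z 0.1229 1140
Mz [-0.01  -0.006  0.015 -0.03 ] -0.008 effort6 0.003
```

Call:
play_rows(commands="0 0 0 0 0 -0.2;0 0 0 0 0 -0.2;0 0 0 0 0 -0.2;0 0 0 0 0 0")

```text
time_s: 16.5
tcp_pos: [0.5987, -0.0453, 0.0995]
ee_rot: [[0.44, -0.898, 0.0], [-0.898, -0.44, 0.0], [0.0, -0.0, -1.0]]
wrist_force: [0.6, -1.0, -0.0]
gripper_width: 0.185
gripper_force: 0.2
```

```bash
python3 -c "
from m import *
mon(.093)"
```

```text
t 16.5 tcp [ 0.5987 -0.0453  0.0995] yawY -153.89 tilt [0.0001 0.    ] j [ 11.1  26.1 -12.3  -0.  -51.6  15. ] F [ 0.59 -1.03 -0.  ] M [ 0.022  0.137 -0.045] w 16.14 gf 0.2
cap z 0.0933 1532 plane [-0.0032  0.003   0.0935]
bar angle -59.2 z 0.1228 1181
Mz [-0.061  0.048  0.032  0.009] 0.007 effort6 -0.003
```

The nut rests on the sprocket (cap z 0.0933). Next I take up the thread play in small steps, watching Mz.

Call:
play_rows(commands="0 0 0 0 0 -0.2;0 0 0 0 0 -0.2;0 0 0 0 0 -0.2;0 0 0 0 0 -0.2;0 0 0 0 0 -0.2;0 0 0 0 0 -0.2;0 0 0 0 0 0")

```text
time_s: 17.45
tcp_pos: [0.5986, -0.0453, 0.0996]
ee_rot: [[0.272, -0.962, 0.0], [-0.962, -0.272, 0.0], [-0.0, -0.0, -1.0]]
wrist_force: [-0.6, 0.4, -0.4]
gripper_width: 0.181
gripper_force: 0.3
```

```bash
python3 -c "
from m import *
mon(.093)"
```

```text
t 17.45 tcp [ 0.5986 -0.0453  0.0996] yawY -164.21 tilt [0. 0.] j [ 11.1  26.1 -12.3  -0.  -51.6   4.7] F [-0.64  0.43 -0.38] M [ 0.054  0.122 -0.011] w 15.71 gf 0.3
cap z 0.0933 1525 plane [-0.0031  0.0041  0.0935]
bar angle -70.1 z 0.1229 1184
Mz [ 0.023 -0.025  0.024  0.028] 0.012 effort6 -0.005
```

Call:
play_rows(commands="0 0 0 0 0 -0.2;0 0 0 0 0 -0.2;0 0 0 0 0 0")

```text
time_s: 18.0
tcp_pos: [0.5986, -0.0454, 0.0996]
ee_rot: [[0.214, -0.977, -0.0], [-0.977, -0.214, -0.0], [0.0, 0.0, -1.0]]
wrist_force: [-0.2, -0.4, -0.3]
gripper_width: 0.185
gripper_force: 0.3
```

```bash
python3 -c "
from m import *
mon(.093)"
```

```text
t 18.0 tcp [ 0.5986 -0.0454  0.0996] yawY -167.65 tilt [-0. -0.] j [ 11.1  26.1 -12.4   0.  -51.6   1.2] F [-0.24 -0.45 -0.26] M [-0.013  0.084  0.012] w 16.09 gf 0.3
cap z 0.0933 1508 plane [-0.0015 -0.0005  0.0935]
bar angle -73.6 z 0.1229 1182
Mz [-0.028  0.034  0.047  0.053] 0.027 effort6 -0.005
```

Call:
play_rows(commands="0 0 0 0 0 -0.2;0 0 0 0 0 -0.2;0 0 0 0 0 0")

```text
time_s: 18.55
tcp_pos: [0.5986, -0.0453, 0.0996]
ee_rot: [[0.155, -0.988, 0.0], [-0.988, -0.155, 0.0], [-0.0, -0.0, -1.0]]
wrist_force: [-0.9, -0.6, 0.7]
gripper_width: 0.183
gripper_force: 0.3
```

```bash
python3 -c "
from m import *
mon(.093)"
```

```text
t 18.55 tcp [ 0.5986 -0.0453  0.0996] yawY -171.09 tilt [0. 0.] j [ 11.1  26.1 -12.3  -0.  -51.6  -2.2] F [-0.88 -0.57  0.67] M [-0.034  0.09   0.017] w 15.91 gf 0.3
cap z 0.0933 1514 plane [-0.0028  0.0043  0.0935]
bar angle -77.2 z 0.1229 1192
Mz [-0.022  0.036 -0.035 -0.039] -0.015 effort6 -0.005
```

Call:
play_rows(commands="0 0 0 0 0 -0.2;0 0 0 0 0 -0.2;0 0 0 0 0 0")

```text
time_s: 19.1
tcp_pos: [0.5985, -0.0455, 0.0996]
ee_rot: [[0.095, -0.995, -0.0], [-0.995, -0.095, -0.0], [0.0, 0.0, -1.0]]
wrist_force: [-0.4, -0.7, 0.3]
gripper_width: 0.181
gripper_force: 1.3
```

```bash
python3 -c "
from m import *
mon(.093)"
```

```text
t 19.1 tcp [ 0.5985 -0.0455  0.0996] yawY -174.53 tilt [-0.0002 -0.0002] j [ 11.1  26.1 -12.4   0.  -51.6  -5.6] F [-0.42 -0.73  0.32] M [-0.18   0.144  0.092] w 15.75 gf 1.3
cap z 0.0933 1498 plane [-0.0021  0.0027  0.0935]
bar angle -80.7 z 0.1229 1191
Mz [0.03  0.012 0.034 0.025] 0.025 effort6 -0.031
```

Resistance is beginning: pad force is 1.3 N and joint 6 effort is rising. I'll use smaller steps from here.

Call:
play_rows(commands="0 0 0 0 0 -0.15;0 0 0 0 0 0")

```text
time_s: 19.55
tcp_pos: [0.5985, -0.0455, 0.0996]
ee_rot: [[0.073, -0.997, -0.0], [-0.997, -0.073, -0.0], [0.0, 0.0, -1.0]]
wrist_force: [-0.4, -1.6, -0.1]
gripper_width: 0.188
gripper_force: 3.1
```

```bash
python3 -c "
from m import *
mon(.093)"
```

```text
t 19.55 tcp [ 0.5985 -0.0455  0.0996] yawY -175.79 tilt [-0.0002 -0.0002] j [ 11.1  26.1 -12.4   0.  -51.6  -6.9] F [-0.35 -1.59 -0.14] M [-0.404  0.16   0.071] w 16.34 gf 3.1
cap z 0.0933 1500 plane [-0.003   0.0055  0.0936]
bar angle -81.5 z 0.1229 1208
Mz [0.108 0.14  0.08  0.027] 0.089 effort6 -0.081
```

Call:
play_rows(commands="0 0 0 0 0 -0.15;0 0 0 0 0 0")

```text
time_s: 20.0
tcp_pos: [0.5986, -0.0455, 0.0995]
ee_rot: [[0.051, -0.999, -0.0], [-0.999, -0.051, -0.0], [0.0, 0.0, -1.0]]
wrist_force: [-1.1, -1.8, -0.4]
gripper_width: 0.185
gripper_force: 5.3
```

```bash
python3 -c "
from m import *
mon(.093)"
```

```text
t 20.0 tcp [ 0.5986 -0.0455  0.0995] yawY -177.08 tilt [-0.0002 -0.0002] j [ 11.1  26.1 -12.4   0.  -51.6  -8.2] F [-1.13 -1.81 -0.39] M [-0.619  0.206  0.162] w 16.13 gf 5.3
cap z 0.0933 1482 plane [-0.0027  0.0083  0.0935]
bar angle -82.3 z 0.1229 1209
Mz [0.094 0.165 0.063 0.177] 0.125 effort6 -0.142
```

Torque is 0.14 N m and climbs about 0.06 per step, so two more steps should reach about 0.25.

Call:
play_rows(commands="0 0 0 0 0 -0.15;0 0 0 0 0 0")

```text
time_s: 20.45
tcp_pos: [0.5986, -0.0455, 0.0995]
ee_rot: [[0.029, -1.0, -0.0], [-1.0, -0.029, -0.0], [0.0, 0.0, -1.0]]
wrist_force: [0.3, -2.4, 0.2]
gripper_width: 0.185
gripper_force: 7.8
```

```bash
python3 -c "
from m import *
mon(.093)"
```

```text
t 20.45 tcp [ 0.5986 -0.0455  0.0995] yawY -178.36 tilt [-0.     -0.0002] j [ 11.1  26.1 -12.4   0.  -51.6  -9.5] F [ 0.28 -2.39  0.24] M [-0.736  0.204  0.259] w 16.11 gf 7.8
cap z 0.0933 1485 plane [-0.0041  0.0099  0.0936]
bar angle -83.0 z 0.1229 1211
Mz [0.23  0.215 0.241 0.181] 0.217 effort6 -0.213
```

Call:
play_rows(commands="0 0 0 0 0 -0.1;0 0 0 0 0 0")

```text
time_s: 20.9
tcp_pos: [0.5987, -0.0454, 0.0996]
ee_rot: [[0.014, -1.0, 0.0], [-1.0, -0.014, -0.0], [0.0, -0.0, -1.0]]
wrist_force: [-1.3, -2.7, 0.0]
gripper_width: 0.188
gripper_force: 9.9
```

```bash
python3 -c "
from m import *
mon(.093)"
```

```text
t 20.9 tcp [ 0.5987 -0.0454  0.0996] yawY -179.21 tilt [ 0.     -0.0001] j [ 11.1  26.1 -12.3   0.  -51.6 -10.3] F [-1.29 -2.69  0.03] M [-0.891  0.106  0.238] w 16.31 gf 9.9
cap z 0.0933 1482 plane [-0.0021  0.0053  0.0935]
bar angle -83.5 z 0.1229 1211
Mz [0.243 0.311 0.223 0.252] 0.257 effort6 -0.267
```

It is snug at about 0.26 N m. Opening and retreating.

Call:
play_rows(commands="0 0 0 0 0 0;0 0 0 0 0 0;0 0 0 0 0 0;0 0 0 0 0 0;0 0 0 0 0 0", grip=40)

```text
time_s: 21.65
tcp_pos: [0.5987, -0.0451, 0.0995]
ee_rot: [[0.014, -1.0, 0.0], [-1.0, -0.014, 0.0], [-0.0, -0.0, -1.0]]
wrist_force: [-0.0, -0.1, 0.6]
gripper_width: 0.454
gripper_force: 0.0
```

Call:
play_rows(commands="0 0 0.3 0 0 0;0 0 0.5 0 0 0;0 0 0.6 0 0 0;0 0 0.6 0 0 0;0 0 0.6 0 0 0;0 0 0.6 0 0 0;0 0 0.6 0 0 0;0 0 0 0 0 0;0 0 0 0 0 0;0 0 0 0 0 0")

```text
time_s: 22.65
tcp_pos: [0.5979, -0.0453, 0.2124]
ee_rot: [[0.014, -1.0, -0.002], [-1.0, -0.014, 0.0], [-0.0, 0.002, -1.0]]
wrist_force: [-0.0, 0.1, -0.5]
gripper_width: 0.462
gripper_force: 0.0
```

```bash
python3 -c "
from m import *
nut('wrist',zt=.123,save='wf')
mon(.093)"
```

```text
wrist z [0.1215 0.123  0.124 ] 1361 mean [ 0.5981 -0.049   0.1228] rect [ 0.5979 -0.0469] [0.014  0.0614] 9.0
wrist z [0.0923 0.0933 0.0941] 1955 mean [ 0.597  -0.0468  0.0932] rect [ 0.5978 -0.0457] [0.0539 0.0537] 53.2
t 22.7 tcp [ 0.5979 -0.0454  0.2123] yawY -179.21 tilt [-0.0024 -0.0001] j [ 11.1  20.1  -4.1  -0.  -66.  -10.3] F [-0.63  0.43  0.33] M [ 0.011  0.107 -0.05 ] w 39.9 gf 0.0
cap z 0.0933 1396 plane [-0.0031  0.0025  0.0933]
bar angle -83.4 z 0.1229 426
Mz [ 0.006  0.021 -0.014 -0.022] -0.003 effort6 -0.0
```

View pics/wf.png

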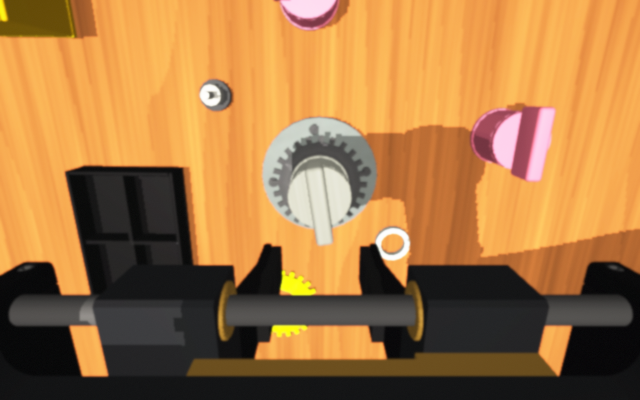

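The nut at (320,200) is seated, level and still at -83.4° after release. The hub cone (214,95), spacer (393,243), tray and pink nuts are undisturbed, and the gripper is clear.

```bash
python3 -c "
from station import r
print(r.finish_job())"
```

```text
the job is handed in; nothing more can be done
None
```

The nut dropped into the thread after about 50° backward, then ran forward until snug on the sprocket at about 0.26 N m; I released it, the gripper is clear, and the job is handed in at about 23 s.

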